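Fetch the citrus press from behind the containers in the caddy

TASK

Clear the red tin, the blue-capped flask and the green-lidded jar out of the wooden caddy and stand all three on the chopping board; then take the yellow citrus press from the back of the caddy and set it in the middle of the yellow mat. Once the press is there, put the three containers back in the caddy, each in the middle of the coaster of its own colour; keep everything upright all the while.

Things in the scene. Friction and masses are not known exactly. Their poses are not given: they have to be found in the camera images.
- red_tin_c (a point): Red tin with a white label band, an upright cylinder 60 mm across and 100 mm tall, 250 to 450 g. Point at its centre, half-way up (50 mm above its foot); z up along its axis. It is round, so its own turn about the vertical does not matter. Best gripped within 35 mm of its top, so that the palm stays clear of the top.
- blue_flask_c (a point): Steel flask with a blue cap and a blue band, an upright cylinder 60 mm across and 120 mm tall, 280 to 520 g. Point at its centre, half-way up (60 mm above its foot); z up. Best gripped within 35 mm of its top, so that the palm stays clear of the top.
- green_jar_c (a point): White ceramic jar with a green lid and a green band, an upright cylinder 60 mm across and 110 mm tall, 280 to 520 g. Point at its centre, half-way up (55 mm above its foot); z up. Best gripped within 35 mm of its top, so that the palm stays clear of the top.
- press_c (a point): Yellow citrus press: a low upright cylinder 56 mm across and 38 mm tall with a white ribbed cone (42 mm across at its base) on top, 58 mm tall in all, 140 to 260 g. Point at half its height, 29 mm above its foot; z up. Grip the yellow cylinder. It stands in the caddy between the three tall containers and the caddy's back wall, about 10 mm from each of them.
- home_red: Red coaster of the red tin, a fixed disc 74 mm across and 3 mm thick, in the caddy, under the tin at the start so that only its edge shows. Origin at the centre of its underside; x and y as the caddy's.
- home_blue: Blue coaster of the blue-capped flask: otherwise as the red one.
- home_green: Green coaster of the green-lidded jar: otherwise as the red one.
- mat: Yellow round mat with a thin white ring, lying by itself on the table, fixed, 94 mm across, 4 mm thick. Origin at the centre of its underside.
- board: Pale wooden chopping board, empty, fixed: 180 mm along its x, 240 mm along its y, 15 mm thick. Origin at the centre of its underside, z up.
- caddy: Brown wooden tray, fixed, 177 mm along x, 264 along y; origin under its centre, z up. Floor 8 mm high, rims 18; along its +x edge (far from the robot) a wall 48 mm high, inner face at x = +75. Press at (+30, 0); coasters at (+30, +68), (+30, -68), (-38, 0), colours vary. Two spice tins (33 mm across, 36 tall) in its front corners, about (-58, +90) and (-58, -90).

How it is judged:
On the way, in this order (a step that is already met when the one before it is completed fails the run):
1. the red tin, the flask and the jar all stand upright on the chopping board, let go (x of red_tin_c in the frame of board between -0.085 and 0.085 m and y of red_tin_c in the frame of board between -0.115 and 0.115 m and z of red_tin_c in the frame of board between 0.059 and 0.071 m and angle between each of red_tin_c, blue_flask_c, green_jar_c's own z axis and vertical below 0.1 rad and linear speed of each of red_tin, blue_flask, green_jar below 0.03 m/s and contact force between the fingers and red_tin below 0.3 N and x of blue_flask_c in the frame of board between -0.085 and 0.085 m and y of blue_flask_c in the frame of board between -0.115 and 0.115 m and z of blue_flask_c in the frame of board between 0.069 and 0.081 m and contact force between the fingers and blue_flask below 0.3 N and x of green_jar_c in the frame of board between -0.085 and 0.085 m and y of green_jar_c in the frame of board between -0.115 and 0.115 m and z of green_jar_c in the frame of board between 0.064 and 0.076 m and contact force between the fingers and green_jar below 0.3 N), for 0.2 s.
2. the press stands in the middle of the yellow mat, let go, while the three containers are still on the board (all of step 1 and horizontal distance between press_c and mat below 0.015 m and z of press_c in the frame of mat between 0.027 and 0.039 m and angle between press_c's own z axis and vertical below 0.1 rad and linear speed of press below 0.03 m/s and contact force between the fingers and press below 0.3 N), for 0.2 s.
At the end, for the whole second after the job is handed in: The press stands upright within 15 mm of the centre of the yellow mat, and the red tin, the blue-capped flask and the green-lidded jar each stand upright within 15 mm of the centre of the coaster of their own colour; all at rest and let go (horizontal distance between red_tin_c and home_red below 0.015 m and z of red_tin_c in the frame of home_red between 0.047 and 0.059 m and angle between each of red_tin_c, blue_flask_c, green_jar_c, press_c's own z axis and vertical below 0.1 rad and linear speed of each of red_tin, blue_flask, green_jar, press below 0.03 m/s and contact force between the fingers and red_tin below 0.3 N and horizontal distance between blue_flask_c and home_blue below 0.015 m and z of blue_flask_c in the frame of home_blue between 0.057 and 0.069 m and contact force between the fingers and blue_flask below 0.3 N and horizontal distance between green_jar_c and home_green below 0.015 m and z of green_jar_c in the frame of home_green between 0.052 and 0.064 m and contact force between the fingers and green_jar below 0.3 N and horizontal distance between press_c and mat below 0.015 m and z of press_c in the frame of mat between 0.027 and 0.039 m and contact force between the fingers and press below 0.3 N); the robot touches nothing.
It fails at once if the red tin is tipped by more than about 35 degrees (angle between red_tin_c's own z axis and vertical above 0.6 rad).
It fails at once if the flask is tipped by more than about 35 degrees (angle between blue_flask_c's own z axis and vertical above 0.6 rad).
It fails at once if the jar is tipped by more than about 35 degrees (angle between green_jar_c's own z axis and vertical above 0.6 rad).
It fails at once if the citrus press is tipped by more than about 35 degrees (angle between press_c's own z axis and vertical above 0.6 rad).
It also fails if it takes over 142 s, if anything falls off the work surface, if the arm or the gripper's body presses on something with over 40 N, if the wrist force passes 120 N, or if a joint passes its speed limit or range.

ROBOT

A 6-joint arm with a two-finger parallel gripper is mounted at the origin on the work surface. World frame = base frame: x ahead of the robot, y to its left, z up, the work surface at z = 0. Lengths are in m, angles in rad, forces in N, time in s.
With the tool pointing down it reaches from about 0.275 to 1 m from the base axis. Payload 8.4 kg.
Tool frame: the origin (TCP) lies on the centre line of the jaws, within the pads' length; the fingertips stand 17 mm ahead of it and the grasp point (between the pads) lies 2 mm behind it (bot.tcp_to_tips is the z of the fingertips in the tool frame, in m); z points along the fingers, y is the line along which they close (so a half turn about z gives the same grasp; the last joint's range is limited). The gripper opens to 85 mm and grips with 20 to 120 N. Pads are 22 mm wide; open, the fingers measure 114 mm over their backs; the gripper's body (76 mm by 85 mm) begins 54 mm behind the grasp point. The pads swing forward as they close: fully open they stand 13 mm farther back than shut.
Start: joints at [-0.002, 0.353, 1.633, -0, 1.155, -0.002], TCP at [0.625, -0, 0.248] pointing down, gripper open.
Joint ranges: [-2.63, 2.63], [-0.92, 2.1], [0.06, 2.66], [-1.3, 4.44], [0, 2.69], [-3.02, 3.02]. Speed limits (rad/s): [2.22, 2.22, 2.79, 3.14, 3.14, 3.14].

INTERFACE

Orientations are given as a unit quaternion [x, y, z, w].
In Python, from workcell import bot, hand, kinematics, get_obs, vision, hand_in gives the robot as it stands. The module is installed in compiled form; this text tells all that it offers. Calls block until the motion is done:
- bot.reach(position, orientation): joint-space move of the TCP to a pose.
- bot.servo_line(position, ori=None, velocity=0.15): straight line of the TCP; ori=None keeps the orientation; velocity is the mean speed in m/s.
- bot.goto_joints(angles): joint-space move.
- hand.move_gripper(opening, strength=None): finger opening in m; strength is the grip in N (None keeps the last); returns when the fingers have stopped.
- bot.dwell(seconds).
- kinematics.solve_ik(position, orientation): joint angles nearest the present ones, or None.
- get_obs(): the state.
- vision.read_camera(name): name is "scene" or "side" or "wrist"; returns a dict with "frame" (384x512x3 uint8, red, green, blue), "intrinsics" (3x3 intrinsics, pixels), "view" (4x4, takes a point from world to camera coordinates). Camera axes: x right, y down, z forward; pixel columns grow to the right and rows downward; lengths in m; the calibration is good to about 2 mm. A picture is of the moment at which its call begins. There is no depth.
A pose or a line that the arm cannot do raises bot.IKError and nothing moves.
- hand_in(): hands the job in; it is judged then, once.
The state is a dict: "time_s": time; "joint_pos": joint angles; "joint_vel": joint speeds; "joint_efforts": joint torques, N m; "position": TCP position; "orientation": TCP orientation; "wrist_force": force on the tool from outside, world axes, zero at the start; "ft_torque": the same for the moment, N m; "gripper_width": finger opening in m; "grip_force": force on a finger pad.
Only numpy, scipy, OpenCV 4.12 (cv2) and the standard library are available. Lean on these libraries where they do the work, as an engineer would, in place of code of your own. Each camera call takes 0.05 s, during which the arm holds its last target. There are 200 camera calls.

## Working session

There is one attempt and no reset: what is moved stays moved. The work goes in short steps, each a Python script; the robot and the scene stay as the last script left them, time stands still between calls to the robot, and variables do not carry over. Pictures are saved under pics/ and viewed, at most 14 in all, crops included, and the job is handed in when it is done.

```bash
mkdir -p pics; python3 - <<'E'
from workcell import *
import cv2,numpy as np
for n in ["scene","side","wrist"]:
    r=vision.read_camera(n); cv2.imwrite(f"pics/{n}0.png",r["frame"][:,:,::-1])
    print(n,r["intrinsics"].tolist(),np.round(r["view"],4).tolist())
    np.savez(f"{n}0.npz",**r)
o=get_obs();print(o["time_s"],o["orientation"],bot.tcp_to_tips)
a=[cv2.imread(f"pics/{n}0.png") for n in ["scene","side"]]
cv2.imwrite("pics/a.png",cv2.resize(a[0],(800,600),interpolation=cv2.INTER_CUBIC))
cv2.imwrite("pics/b.png",cv2.resize(a[1],(800,600),interpolation=cv2.INTER_CUBIC))
E
```

```text
scene [[418.8580904626013, 0.0, 255.93536486740962], [0.0, 418.8580904626013, 191.00999138744925], [0.0, 0.0, 1.0]] [[-0.5638, 0.8259, -0.0027, 0.3094], [0.669, 0.4547, -0.588, -0.3247], [-0.4844, -0.3333, -0.8089, 1.2194], [0.0, 0.0, 0.0, 1.0]]
side [[362.8166167337051, 0.0, 253.08624830845145], [0.0, 362.8166167337051, 198.31308895120833], [0.0, 0.0, 1.0]] [[0.9227, -0.3854, -0.0135, -0.5106], [-0.2814, -0.649, -0.7068, 0.224], [0.2636, 0.6559, -0.7073, 0.888], [0.0, 0.0, 0.0, 1.0]]
wrist [[272.2650249527472, 0.0, 249.5563113707994], [0.0, 272.2650249527472, 190.60094429123453], [0.0, 0.0, 1.0]] [[1.0, -0.0003, -0.0006, -0.6236], [-0.0001, -0.956, 0.2933, -0.0376], [-0.0006, -0.2933, -0.956, 0.3798], [0.0, 0.0, 0.0, 1.0]]
0.15 [ 7.07120241e-01  7.07093124e-01 -3.65336689e-04 -3.81043018e-04] 0.017
```

View pics/a.png

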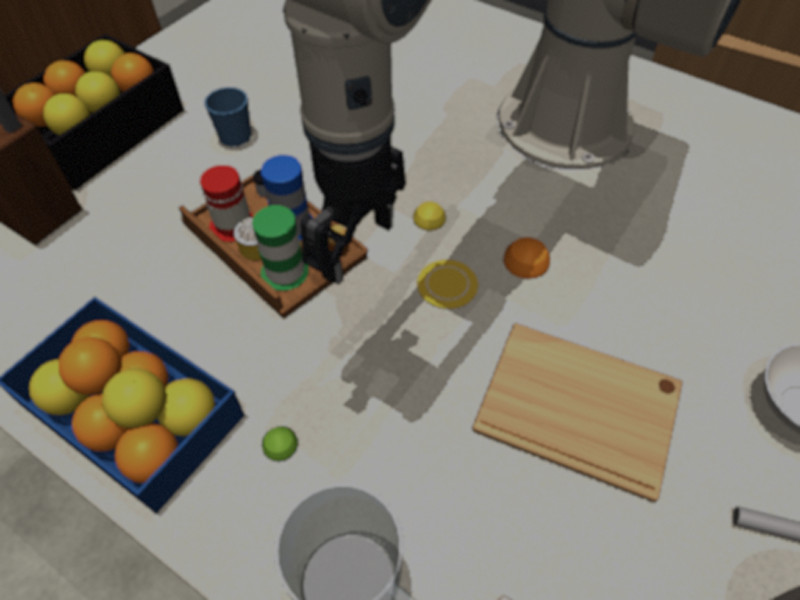

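View pics/b.png

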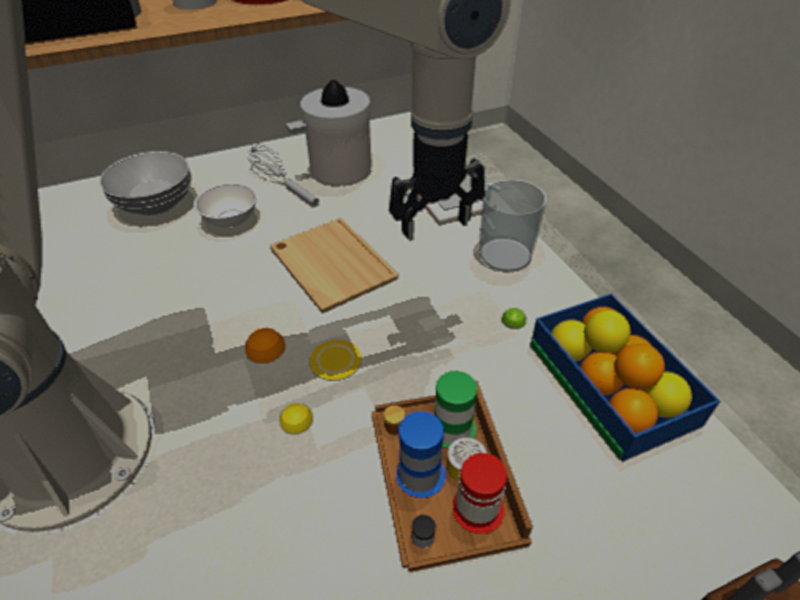

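View pics/wrist0.png

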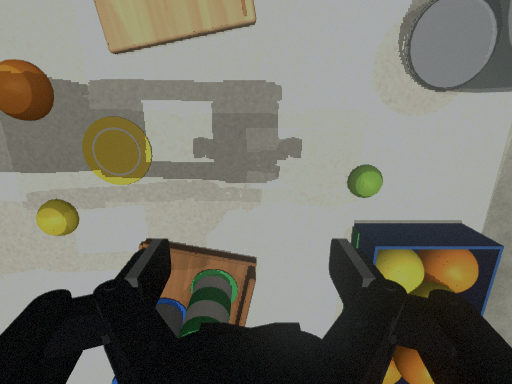

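The scene and side views show the caddy with red, blue and green containers, the mat (scene 448,284; side 335,359 in enlarged pixels) and the board. Now to intersect rays with the known heights.

```bash
cat > geo.py <<'E'
import numpy as np
def ray(r,uv,z):
    V=r["view"];R=V[:3,:3];c=-R.T@V[:3,3]
    d=R.T@np.linalg.solve(r["intrinsics"],[*uv,1]); return (c+d*(z-c[2])/d[2])[:2]
E
python3 - <<'E'
import numpy as np; from geo import ray
S=np.load("scene0.npz");D=np.load("side0.npz");W=np.load("wrist0.npz")
P={"mat":((448,284),(335,359),.004),"b1":((515,325),(271,244),.015),"b2":((682,378),(340,219),.015),"b3":((659,495),(397,271),.015),"b4":((474,428),(322,307),.015),
"red":((221,176),(483,473),.111),"blue":((282,166),(421,433),.131),"green":((275,223),(457,386),.121),
"wallR":((182,208),(527,522),.048),"wallG":((284,302),(480,385),.048),"frontR":(None,(404,565),.018),"frontG":((365,252),(375,408),.018)}
for k,(s,d,z) in P.items():
    print(k,*[np.round(ray(r,np.array(p)/1.5625,z),4) for r,p in((S,s),(D,d)) if p])
print("matW",ray(W,(117,150),.004),"caddyG wall",ray(W,(256,262),.048),ray(W,(145,243),.018))
E
```

```text
mat [0.4443 0.0173] [0.4424 0.014 ]
b1 [0.4606 0.1395] [0.4153 0.3687]
b2 [0.4097 0.3677] [0.5819 0.3951]
b3 [0.581  0.4017] [0.6313 0.1777]
b4 [0.6313 0.1721] [0.4585 0.1385]
red [ 0.5352 -0.3337] [ 0.5382 -0.3338]
blue [ 0.4822 -0.2555] [ 0.4838 -0.2592]
green [ 0.5684 -0.1969] [ 0.5672 -0.2021]
wallR [ 0.5816 -0.3925] [ 0.5795 -0.391 ]
wallG [ 0.6311 -0.1413] [ 0.6316 -0.167 ]
frontR [ 0.4121 -0.368 ]
frontG [ 0.4731 -0.1171] [ 0.4668 -0.1218]
matW [0.44352361 0.01958754] caddyG wall [ 0.63237101 -0.12626066] [ 0.47169908 -0.11344134]
```

Measurements agree to a few mm (red–green spacing 138 mm vs 136; the mat and board also match). Next I write the helper and move the flask.

```bash
cat > h.py <<'E'
from workcell import *
import numpy as np, cv2
from scipy.spatial.transform import Rotation as Rn
CY=-0.227; CX=np.array([np.cos(CY),np.sin(CY)]); CYv=np.array([-np.sin(CY),np.cos(CY)])
PRESS=np.array([.5525,-.2668]); BO=np.array([.521,.270]); BY=0.2; BYv=np.array([-np.sin(BY),np.cos(BY)])
MAT=np.array([.4435,.017]); ZT=.29
H=dict(red=.100,blue=.120,green=.110); SPOT={k:BO+s*BYv for k,s in dict(blue=-.078,green=0,red=.078).items()}
def quat(a,p):
    best=None
    for b in (a,a+np.pi):
        y=np.array([np.cos(b),np.sin(b),0]);z=np.array([0,0,-1.])
        q=Rn.from_matrix(np.c_[np.cross(y,z),y,z]).as_quat(); j=kinematics.solve_ik(p,q)
        if j is not None and (best is None or abs(j[5])<best[0]): best=(abs(j[5]),q)
    return best[1]
def over(xy,a,z=ZT):
    p=[*xy,z]; bot.reach(p,quat(a,p))
def down(xy,z,v1=.25,v2=.08):
    bot.servo_line([*xy,z+.03],velocity=v1); bot.servo_line([*xy,z],velocity=v2)
def pick(xy,z,a,F=45):
    over(xy,a); down(xy,z); hand.move_gripper(.03,F); st("grip"); bot.servo_line([*xy,ZT],velocity=.25); st("lift")
def place(xy,z,a):
    over(xy,a); down(xy,z); st("down"); hand.move_gripper(.085); bot.servo_line([*xy,ZT],velocity=.25); st("done")
def st(s):
    o=get_obs(); print(s,round(o["time_s"],2),np.round(o["position"],3),"w",round(o["gripper_width"],4),"F",np.round(o["grip_force"],1),np.round(o["wrist_force"],1))
def snap(n,name):
    r=vision.read_camera(n); np.savez(name+".npz",**r)
    cv2.imwrite(f"pics/{name}.png",cv2.resize(r["frame"][:,:,::-1],(800,600),interpolation=cv2.INTER_CUBIC))
E
python3 - <<'E'
from h import *
pick((.484,-.2555),.011+.120-.030,CY+np.pi/2); place(SPOT["blue"],.015+.120-.030+.001,BY)
E
```

```text
grip 3.0 [ 0.484 -0.255  0.102] w 0.0594 F 47.2 [-0.4  4.5  6.7]
lift 3.91 [ 0.483 -0.255  0.288] w 0.0591 F 49.1 [-0.6  0.6 -5.9]
down 6.86 [0.536 0.194 0.105] w 0.0592 F 49.1 [ 0.1 -0.1 -5.3]
done 8.12 [0.536 0.193 0.289] w 0.0851 F 0.0 [-1.2  0.2  0.2]
```

```bash
python3 - <<'E'
from h import *
for k,xy in (("green",(.568,-.1995)),("red",(.537,-.3335))):
    pick(xy,.011+H[k]-.030,CY); place(SPOT[k],.015+H[k]-.030+.001,BY)
over((.50,-.33),np.pi/2*0,.36)
snap("wrist","w1"); snap("side","s1"); st("x")
E
```

```text
grip 11.29 [ 0.568 -0.2    0.091] w 0.0595 F 47.6 [-3.1  0.2  4.9]
lift 12.24 [ 0.567 -0.199  0.288] w 0.059 F 49.1 [-0.9  0.7 -4.4]
down 15.3 [0.521 0.27  0.095] w 0.0592 F 49.0 [-0.3  0.3 -4.1]
done 16.61 [0.52  0.27  0.289] w 0.0851 F 0.0 [ 0.2 -0.2 -1. ]
grip 20.51 [ 0.538 -0.334  0.082] w 0.0592 F 47.6 [1.  0.7 4.1]
lift 21.49 [ 0.536 -0.333  0.288] w 0.0591 F 48.9 [-0.  -0.4 -3.5]
down 25.28 [0.505 0.346 0.085] w 0.0591 F 48.8 [ 0.   0.5 -4.2]
done 26.63 [0.505 0.346 0.289] w 0.085 F 0.0 [ 0.4 -0.1 -0. ]
x 29.15 [ 0.5   -0.329  0.36 ] w 0.085 F 0.0 [-0.6 -0.1 -0.2]
```

View pics/w1.png

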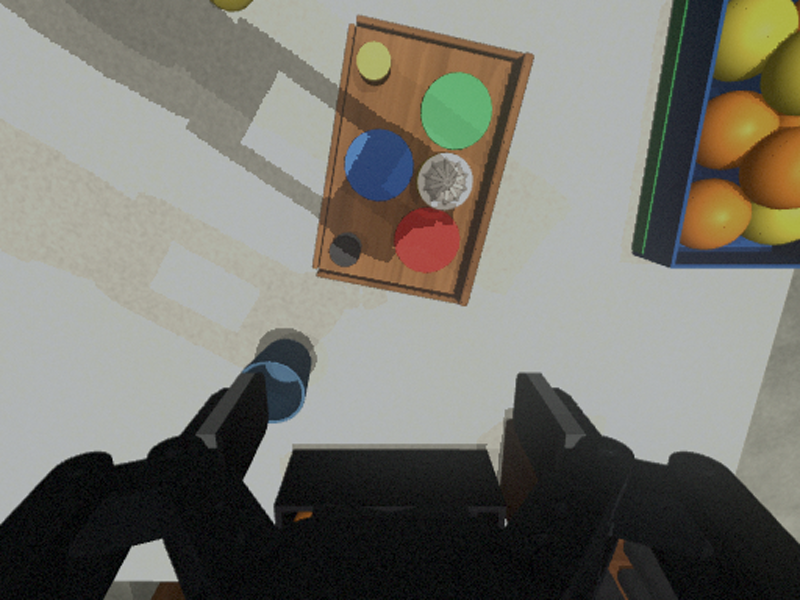

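View pics/s1.png

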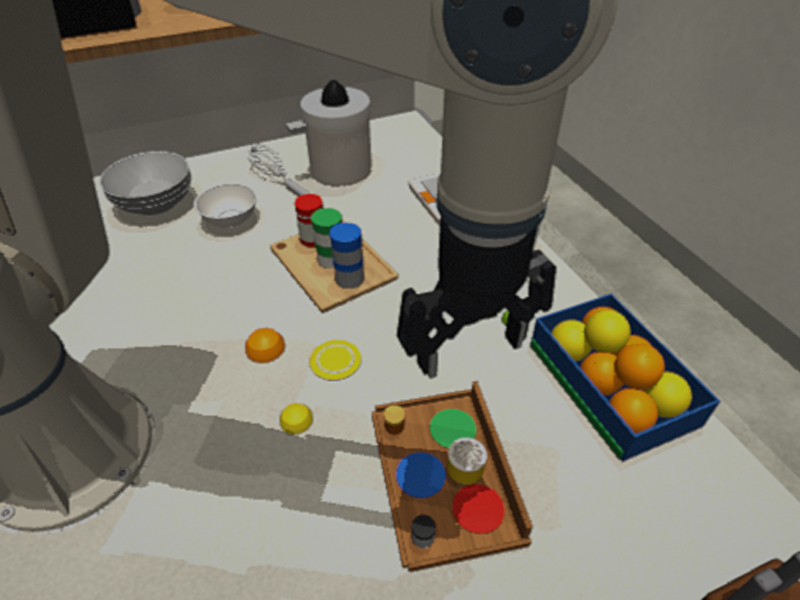

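All three stand on the board. In the wrist view, the coasters are at (457,111), (379,164) and (427,240), with the cone tip at about (446,178). In the side view they are at (453,429), (421,475) and (479,509).

```bash
python3 - <<'E'
import numpy as np; from geo import ray
W=np.load("w1.npz");D=np.load("s1.npz")
for k,w,d,z in (("green",(457,111),(453,429),.011),("blue",(379,164),(421,475),.011),("red",(427,240),(479,509),.011),("ptip",(446,178),(468,450),.066),("mat",(0,0),(335,360),.004)):
    print(k,np.round(ray(W,np.array(w)/1.5625,z),4),np.round(ray(D,np.array(d)/1.5625,z),4))
print("pressbase rim W", [ray(W,np.array(p)/1.5625,.046) for p in((418,181),(473,181))], "wall", [ray(W,np.array(p)/1.5625,.048) for p in ((533,55),(467,304))])
E
```

```text
green [ 0.5688 -0.1984] [ 0.5673 -0.2031]
blue [ 0.4881 -0.2505] [ 0.4878 -0.2558]
red [ 0.5414 -0.3318] [ 0.5414 -0.336 ]
ptip [ 0.553  -0.2636] [ 0.552  -0.2736]
mat [ 0.1194 -0.0982] [0.4417 0.0118]
pressbase rim W [array([ 0.52776001, -0.26692815]), array([ 0.58264587, -0.26688811])] wall [array([ 0.63081512, -0.15536807]), array([ 0.58321786, -0.39519202])]
```

```bash
sed -i 's/^CY=-0.227/CY=-0.198/' h.py; python3 - <<'E'
from h import *
pick((.5543,-.267),.029,CY+np.pi/2,40)
MAT=(.4433,.016); place(MAT,.029-.004+.001,CY+np.pi/2)
over((.44,-.11),0,.36); snap("wrist","w2"); snap("scene","c2"); st("x")
E
```

```text
grip 32.8 [ 0.555 -0.267  0.03 ] w 0.0551 F 42.4 [-1.6 -0.6  4.5]
lift 33.99 [ 0.553 -0.267  0.288] w 0.0554 F 42.7 [ 1.  -0.2 -3. ]
down 37.87 [0.443 0.016 0.026] w 0.0554 F 42.9 [ 0.1 -0.5 -2.2]
done 39.48 [0.443 0.016 0.289] w 0.0849 F 0.0 [-0.7 -0.4 -0.6]
x 40.6 [ 0.44  -0.109  0.359] w 0.0846 F 0.0 [-0.9  0.4  0.1]
```

View pics/w2.png

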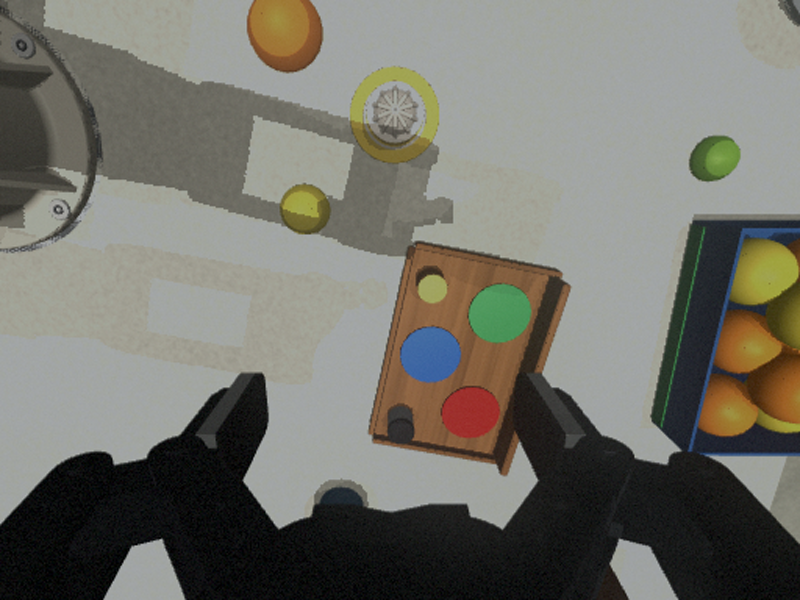

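View pics/c2.png

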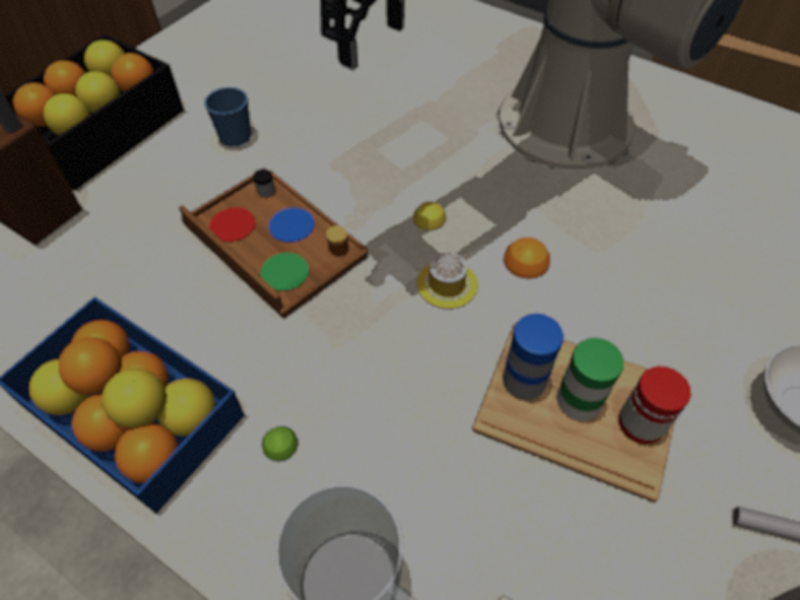

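The press stands centred on the mat (wrist view: mat 395,115, tip 396,110). The coasters are fully visible, so I refine their centres and check the lids.

```bash
python3 - <<'E'
import numpy as np; from geo import ray; from h import SPOT
W=np.load("w2.npz");D=np.load("c2.npz")
for k,w,d,z in (("green",(500,313),(285,271),.011),("blue",(430,354),(292,225),.011),("red",(470,411),(233,224),.011),("mat",(395,115),(448,284),.004),("ptip",(396,110),(449,258),.062)):
    print(k,*[np.round(ray(r,np.array(p)/1.5625,z),4) for r,p in ((W,w),(D,d))])
for k,p,z in (("blue",(539,331),.135),("green",(597,357),.125),("red",(662,386),.115)): print(k,ray(D,np.array(p)/1.5625,z),SPOT[k])
E
```

```text
green [ 0.5684 -0.1981] [ 0.568  -0.1998]
blue [ 0.4875 -0.2509] [ 0.4888 -0.252 ]
red [ 0.5405 -0.3296] [ 0.5408 -0.3324]
mat [0.4436 0.0181] [0.4443 0.0173]
ptip [0.444 0.016] [0.4425 0.014 ]
blue [0.53213002 0.19200108] [0.53649621 0.19355481]
green [0.5196265  0.26439065] [0.521 0.27 ]
red [0.50644596 0.34324213] [0.50550379 0.34644519]
```

```bash
python3 - <<'E'
from h import *
for k,xy,a in (("red",(.541,-.332),CY),("green",(.568,-.1995),CY),("blue",(.488,-.252),CY+np.pi/2)):
    pick(SPOT[k],.015+H[k]-.030,BY); place(xy,.011+H[k]-.030+.001,a)
over((.44,-.11),0,.38); snap("wrist","w3"); over((.45,.2),0,.38); snap("side","s3"); snap("scene","c3"); st("x")
E
```

```text
grip 44.04 [0.506 0.347 0.086] w 0.0589 F 48.7 [-0.9 -0.3  4.7]
lift 45.01 [0.505 0.346 0.288] w 0.0596 F 49.1 [ 0.1 -0.7 -3.6]
down 48.81 [ 0.541 -0.332  0.081] w 0.0592 F 49.2 [ 0.1 -0.1 -3.3]
done 50.17 [ 0.54  -0.332  0.288] w 0.085 F 0.0 [-0.3 -0.3 -1.2]
grip 54.02 [0.521 0.27  0.095] w 0.0594 F 47.8 [-1.9  0.4  4.4]
lift 54.96 [0.52  0.27  0.288] w 0.0595 F 49.2 [-0.4 -0.3 -3.7]
down 58.03 [ 0.568 -0.199  0.091] w 0.0593 F 49.0 [-0.3 -0.2 -4.4]
done 59.36 [ 0.567 -0.199  0.289] w 0.085 F 0.0 [-0.5 -1.1  0.1]
grip 62.47 [0.536 0.194 0.105] w 0.0589 F 47.5 [-2.5 -1.   5.2]
lift 63.36 [0.536 0.193 0.288] w 0.0592 F 49.5 [-0.3 -0.5 -5.5]
down 66.31 [ 0.488 -0.252  0.102] w 0.0592 F 49.2 [ 0.4  1.2 -4.5]
done 67.59 [ 0.487 -0.252  0.289] w 0.085 F 0.0 [ 0.  -0.4 -0.5]
x 70.3 [0.45  0.199 0.38 ] w 0.085 F 0.0 [ 0.6  0.1 -0.2]
```

View pics/w3.png

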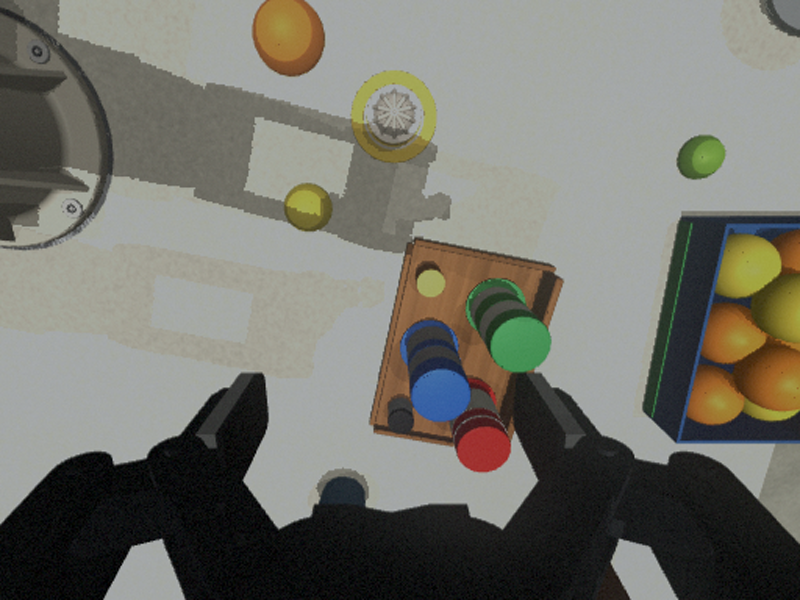

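View pics/s3.png

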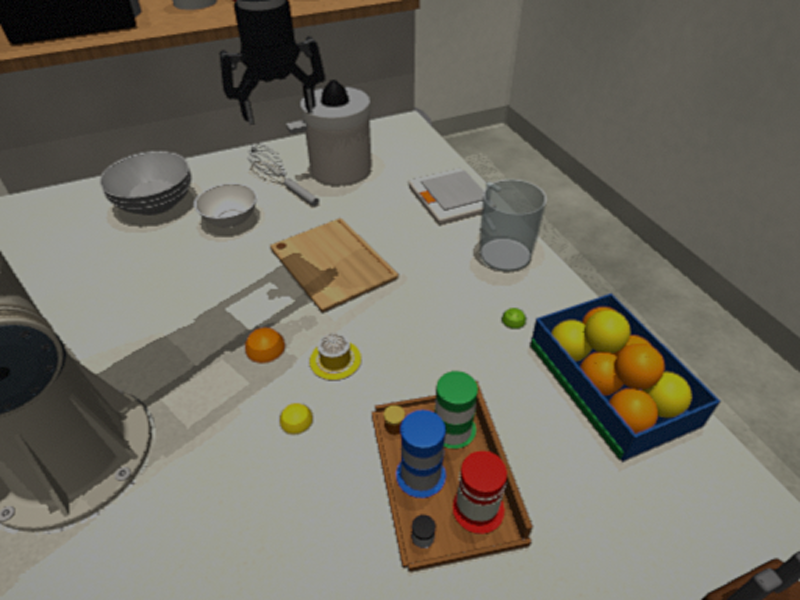

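View pics/c3.png

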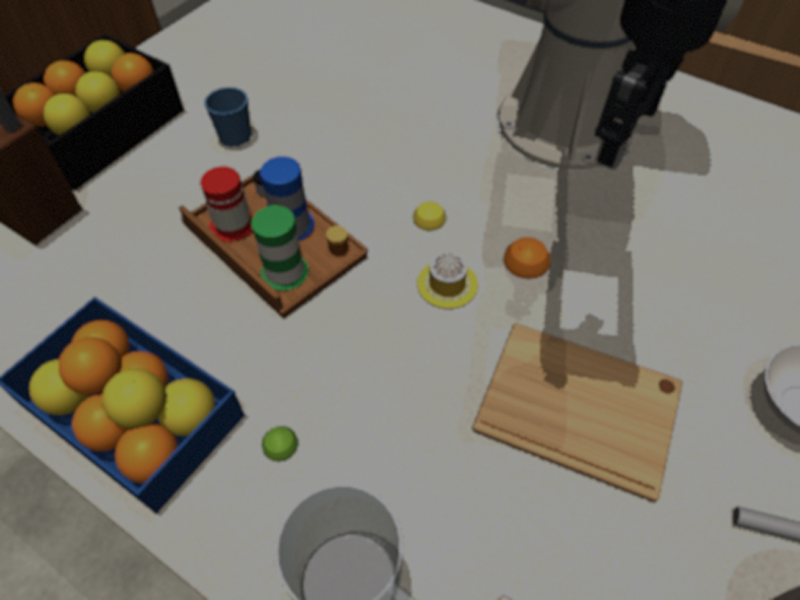

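The pictures show each container upright with its coaster's rim showing evenly around its foot (side view: red 480,510; blue 422,475; green 455,430). The press is centred on the mat (335,359).

```bash
python3 -c "
from workcell import *
print(hand_in())"
```

```text
the job is handed in; nothing more can be done
None
```

The job is handed in at about 70 s of the 142 s allowed: in the last pictures the press stands centred on the yellow mat and all three containers stand upright on their own coasters; `hand_in` gave no verdict.

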